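Index the rotary table to the next hole

TASK

Using only the fingertips, press down the spring plunger on the rotary table's arm to free it, swing the table one hole anticlockwise as seen from above, and let the plunger spring back up into that next hole so that the table is locked again. Finish clear of the table; do not lift or push off the ring gear lying on it, and leave the other things on the bench where they are.

Things in the scene. Friction and masses are not known exactly. Their poses are not given: they have to be found in the camera images.
- rotary: Rotary indexing table bolted to the bench, at any yaw. Origin on the bench under its vertical axis, x axis towards the start hole. From below: round grey base 200 mm across; fixed index plate 214 mm across, top 52 mm up, with six 12 mm holes at 60 degrees on a 92 mm radius; turning table 160 mm across, top 78 mm up, with a 30 mm wide arm reaching 144 mm from the axis, 58 to 72 mm up.
- axis_top (a point): Point on the vertical turning axis at the height of the table's upper face (78 mm above the bench).
- knob_top (a point): Centre of the plunger's round black push knob, on its dish floor: 125 mm from the axis, 94 mm above the bench when up; moves with plunger and arm. Knob 40 mm across on a 12 mm upright stem through the arm; a rim 3 mm high rings the 34 mm dish, so a fingertip pressed in it can drag the arm round. A foot below carries a round-nosed 9 mm pin that enters the index hole from beneath.
- next_hole (a point): Mouth of the next index hole (the one to go to), on the plate's upper face, 92 mm from the axis, 60 degrees anticlockwise from the start hole. Fixed to the base.
- turntable (a joint): Turning angle of the table in rad, 0 at the start hole, positive anticlockwise from above; the next hole is at 1.047 (60 degrees), with about 0.02 play in a hole. It turns stiffly (about 0.2 N m, some 2 N at the knob) and stays where it is left.
- plunger (a joint): How far the plunger is pressed down, in m: 0 = up, pin in its hole; 0.014 = bottom stop. Its spring pushes up with about 5 N at the top, 9 N at the bottom. Beyond 0.010 the pin is clear of the plate and the table can turn. Let go between holes, the pin rubs under the plate (reads about 0.010) and snaps up when the next hole comes over it.
- ring_gear: Work piece: loose toothed ring gear lying on the turning table round a 38 mm centring boss 12 mm high; 119 mm across, 32 mm high (its top 110 mm above the bench), bore 44 mm, 0.7 kg. Origin at the centre of its underside. It rides round with the table.
- bearing: Bystander: ball bearing ring lying flat, 52 mm across, 15 mm high, bore 25 mm; leave it.
- socket: Bystander: steel wrench socket standing upright, 26 mm across, 38 mm high; leave it.
- water_bottle: Bystander: green bottle, 64 mm across, 190 mm high; leave it.
- wrench: Bystander: open spanner lying on the bench; leave it.
- screwdriver: Bystander: screwdriver lying on the bench; leave it.
- grease_can: Bystander: bare metal can, 66 mm across, 100 mm high; leave it.
- pinion: Bystander: stepped steel pinion standing on its 48 mm wide end, 55 mm high; leave it.
There are look-alikes about, which are no part of the job. What is meant by the ring_gear is not pink or red, and is the larger of those in its own colour.

How it is judged (in metres and radians):
On the way, in this order (a step that is already met when the one before it is completed fails the run):
1. the plunger is pressed down clear of the plate while the table still stands at the start hole (value of joint plunger above 0.0095 m and value of joint turntable between -0.15 and 0.15 rad and contact force between the fingers and plunger above 1 N), for 0.1 s.
2. the table is turned towards the next hole (value of joint turntable above 0.5 rad), for 0.05 s.
At the end, for the whole second after the job is handed in: The table stands still at the next hole (60 degrees on, within 2 degrees), the plunger is up in that hole (within 2 mm), and the ring gear lies flat on the table round its boss (value of joint turntable between 1.012 and 1.082 rad and value of joint plunger below 0.002 m and angular speed of turntable below 0.05 rad/s and horizontal distance between ring_gear and rotary below 0.01 m and z of ring_gear in the frame of rotary below 0.084 m); the robot touches nothing.
It fails at once if the table is turned the wrong way (more than 15 degrees clockwise of the start) (value of joint turntable below -0.26 rad).
It fails at once if the table is turned well past the next hole (over 80 degrees) (value of joint turntable above 1.4 rad).
It fails at once if the ring gear is lifted or pushed off its boss (z of ring_gear in the frame of rotary above 0.088 m or horizontal distance between ring_gear and rotary above 0.02 m).
It fails at once if another thing on the bench is moved by more than 25 mm (distance of any of bearing, socket, water_bottle, wrench, screwdriver, grease_can, pinion from where it was at the start of the episode above 0.025 m).
It also fails if it takes over 38 s, if anything falls off the work surface, if the arm or the gripper's body presses on something with over 40 N, if the wrist force passes 120 N, or if a joint passes its speed limit or range.

ROBOT

A 7-joint arm with a two-finger parallel gripper is mounted at the origin on the work surface. World frame = base frame: x ahead of the robot, y to its left, z up, the work surface at z = 0. Lengths are in mm, angles in rad, forces in N, time in s.
With the tool pointing down it reaches from about 400 to 850 mm from the base axis. Payload 4.5 kg.
Tool frame: the origin (TCP) lies between the finger pads; the fingertips stand 11 mm ahead of it and the grasp point (between the pads) lies 8 mm behind it; z points along the fingers, y is the line along which they close (so a half turn about z gives the same grasp; the last joint's range is limited). The gripper opens to 88 mm and grips with 3 to 60 N. Pads are 18 mm wide; open, the fingers measure 123 mm over their backs; the gripper's body (75 mm by 187 mm) begins 45 mm behind the grasp point.
Start: joints at [1.216, 0.689, -0.195, 1.565, 0.157, 0.902, -0.215], TCP at [236.954, -578.364, 249.743] pointing down, gripper open.
Joint ranges: [-3.01, 3.01], [-0.46, 2.08], [-1.47, 1.51], [0.13, 2.56], [-1, 4.14], [0.04, 2.09], [-2.66, 2.66]. Speed limits (rad/s): [2.57, 2.57, 3.14, 3.14, 3.14, 3.14, 3.14].

INTERFACE

Orientations are given as [roll, pitch, yaw] about the fixed x, y, z axes, in that order (R = Rz(yaw) Ry(pitch) Rx(roll)).
In Python, from station import ctrl gives the robot as it stands.
- The arm moves only by the shell command python3 -m inch 'ROWS' [FORCE]. ROWS is JSON, a list of rows, each an object with "gripper": the opening, from 0 (shut) to 1 (fully open); "translation": the shift along the tool's x, y, z in units of 40 mm (1.0 is 40 mm), a list of three; "dr": the turn, a rotation vector about the tool's x, y, z in units of 5 degrees (1.0 is 5 degrees), a list of three. In form: [{"gripper": gripper, "translation": [tx, ty, tz], "dr": [rx, ry, rz]}, ...]. A call has 1 to 10 rows; each row shifts and turns the commanded pose from where the row before left it, along the tool's axes as they then stand; what a row does not reach is not made up. A row lasts 1/12 s, in which the tool goes at most 41.7 mm and 7.16 degrees, less where a joint would pass 70% of its speed; a pose out of reach is approached as far as the arm can. A call is refused whole if a number of a shift passes 1 or a number of a turn 1, either way. A call with a gripper value outside its range is refused whole. The fingers move at their own pace and stop on an object; FORCE is the grip in N (left out, the last holds). Time passes only in rows, so rows that do not move let the fingers close. It gives the time, the measured TCP pose, the force, the opening and the grip force at its end, in the units of the state.
- ctrl.state(): the state, without advancing time (a new reading comes with each control period).
- ctrl.get_image(name): name is "scene" or "top"; returns the picture (420x560x3 uint8, red, green, blue); there is no depth.
- ctrl.camera_params(name): a dict with "fx", "fy", "cx", "cy" (pixels), "extrinsics" (4x4, takes a point from camera to world coordinates). Camera axes: x right, y down, z forward; pixel columns grow to the right and rows downward; lengths in mm; the calibration is good to about 2 mm. A picture is of the moment at which its call begins. camera_params takes no time and is no camera call.
- ctrl.close_job(): hands the job in; it is judged then, once.
The state is a dict: "time_s": time; "joint_pos": joint angles; "qd": joint speeds; "joint_efforts": joint torques, N m; "position": TCP position; "orientation": TCP orientation; "contact_force": force on the tool from outside, world axes, zero at the start; "torque": the same for the moment, N m; "gripper_width": finger opening in mm; "grip_force": force on a finger pad.
Only numpy, scipy, OpenCV 4.12 (cv2) and the standard library are available. Lean on these libraries where they do the work, as an engineer would, in place of code of your own. Each camera call takes 0.05 s, during which the arm holds its last target. There are 200 camera calls.

## Working session

There is one attempt and no reset: what is moved stays moved. The work goes in short steps, Python scripts to look and compute and a shell command to move; the robot and the scene stay as the last step left them, time stands still between calls to the robot, and variables do not carry over. Pictures are saved under pics/ and viewed, at most 10 in all, crops included, and the job is handed in when it is done.

```bash
mkdir -p pics; python3 - <<'E'
from station import ctrl
import cv2,numpy as np
for n in("scene","top"):
    im=ctrl.get_image(n); cv2.imwrite(f"pics/{n}0.png",cv2.cvtColor(im,cv2.COLOR_RGB2BGR))
    p=ctrl.camera_params(n);print(n,p["fx"],p["fy"],p["cx"],p["cy"]);print(np.round(np.array(p["extrinsics"]),3))
s=ctrl.state();print(s)
E
```

```text
scene 490.3952407341017 490.3952407341017 279.9459528496596 212.43704518870624
[[-4.660000e-01  7.370000e-01 -4.890000e-01  1.145694e+03]
 [ 8.850000e-01  3.810000e-01 -2.690000e-01  2.874580e+02]
 [-1.200000e-02 -5.580000e-01 -8.300000e-01  1.052128e+03]
 [ 0.000000e+00  0.000000e+00  0.000000e+00  1.000000e+00]]
top 471.0187916845394 471.0187916845394 280.14841837994305 206.93551710949808
[[ 1.800000e-02 -9.840000e-01  1.760000e-01  3.197590e+02]
 [-1.000000e+00 -1.900000e-02 -7.000000e-03 -1.253000e+00]
 [ 1.000000e-02 -1.760000e-01 -9.840000e-01  1.491567e+03]
 [ 0.000000e+00  0.000000e+00  0.000000e+00  1.000000e+00]]
{'time_s': 0.1, 'joint_pos': array([ 1.21580558,  0.68991835, -0.19453596,  1.56618866,  0.15733207,
        0.90250942, -0.21509396]), 'qd': array([ 4.81518437e-05, -5.49306029e-04,  1.46889714e-03, -2.34167114e-03,
        1.11000555e-03, -1.26517133e-03,  4.61829039e-04]), 'joint_efforts': array([-3.12074888e-03, -5.28496456e+01, -1.27191380e+00, -1.53836167e+01,
       -5.26609062e-02,  1.93726388e-03,  4.93036464e-05]), 'position': array([ 236.68076428, -577.88215891,  248.99293779]), 'orientation': array([-3.13996932e+00,  1.30964411e-04,  3.88899032e-01]), 'contact_force': array([-0.29252289,  0.02053976, -0.42812273]), 'torque': array([ 0.04046674, -0.00575694, -0.01438931]), 'grip_force': 0.0, 'gripper_width': 88.39616414327952}
```

View pics/scene0.png

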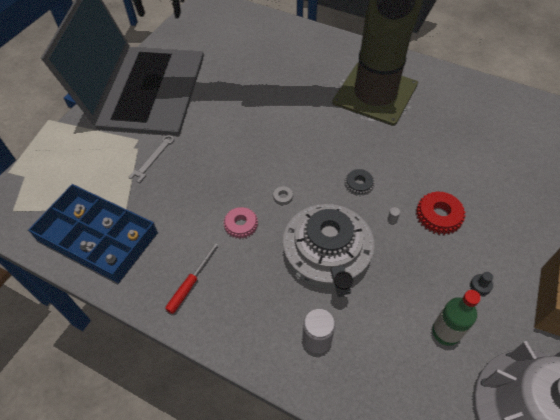

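View pics/top0.png

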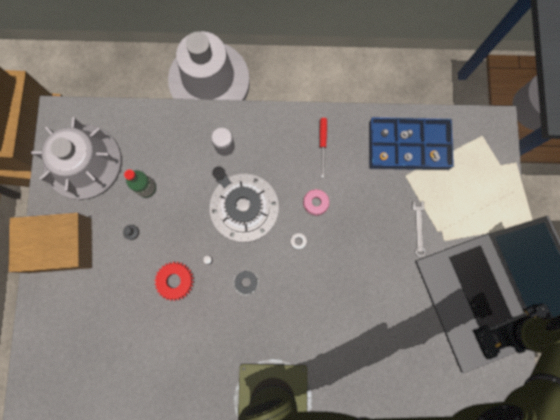

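The rotary table is at scene (329,240) and top (244,207), with the black knob at scene (343,280) and top (219,173). Possible ring gears by scene pixel: dark gear on the table (330,230), small dark gear (360,181), red (440,212) and pink (241,221). I choose the larger dark one on the table and will check it in a crop.

```bash
python3 - <<'E'
import cv2,numpy as np
a=cv2.imread("pics/scene0.png")[160:310,270:400];b=cv2.imread("pics/top0.png")[150:250,190:290]
a=cv2.resize(a,None,fx=4,fy=4,interpolation=cv2.INTER_CUBIC)[:, :400+120];b=cv2.resize(b,(280,280),interpolation=cv2.INTER_CUBIC)
o=np.zeros((600,800,3),np.uint8);o[:600,:520]=a[:600];o[:280,520:]=b
cv2.imwrite("pics/crop1.png",np.clip(o*1.6,0,255).astype(np.uint8))
E
```

```text
(no output)
```

View pics/crop1.png

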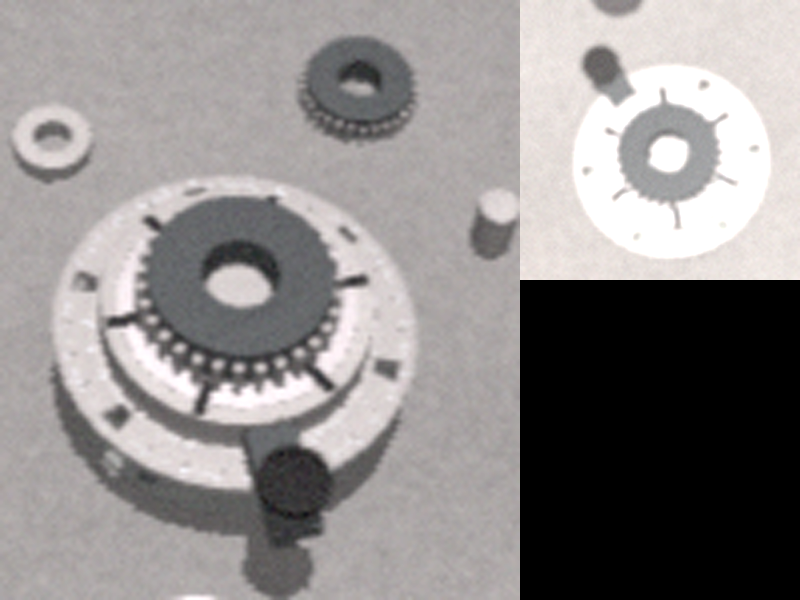

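The dark gear on the table has its top centre at scene (330.4,229.2), top (242.9,204.3). It is clearly larger than the other dark gear, so the choice stands. The knob is at scene (343.6,279.9), top (218.9,173.2). The next hole is the left one at top (209,210.7). Anticlockwise runs from the upper left to the left in the top view.

```bash
cat > h.py <<'E'
from station import ctrl
import numpy as np
def P(n):
    p=ctrl.camera_params(n);return p,np.array(p["extrinsics"])
def ray(n,uv):
    p,E=P(n);d=E[:3,:3]@[(uv[0]-p["cx"])/p["fx"],(uv[1]-p["cy"])/p["fy"],1];return E[:3,3],d/np.linalg.norm(d)
def tri(a,b):
    A=np.zeros((3,3));r=np.zeros(3)
    for n,uv in(("scene",a),("top",b)):
        c,d=ray(n,uv);M=np.eye(3)-np.outer(d,d);A+=M;r+=M@c
    return np.linalg.solve(A,r)
def plane(n,uv,z):
    c,d=ray(n,uv);return c+d*(z-c[2])/d[2]
E
python3 - <<'E'
from h import *
np.set_printoptions(precision=1,suppress=True)
K=((343.6,279.9),(218.9,173.2));G=((330.4,229.2),(242.9,204.3))
for N,q,z in(("knob",K,97),("gear",G,110)):
    print(N,tri(*q),plane("scene",q[0],z),plane("top",q[1],z))
print("plate",plane("scene",(328.7,243.2),52),plane("top",(244.3,207.5),52))
H=[(704,84),(754,148),(723,224),(637,237),(587,170)]
H=np.array([plane("top",(190+(u-520)/2.8,150+v/2.8),52)[:2] for u,v in H]);print(H)
S=[(85,282),(116,415),(388,368),(347,235),(196,190)]
S=np.array([plane("scene",(270+u/4,160+v/4),52)[:2] for u,v in S]);print(S)
for X in(H,S):
    # fit circle R=92 + yaw
    from scipy.optimize import least_squares as L
    c0=X.mean(0)
    f=lambda p:(lambda a:(np.hypot(*(X-p[:2]).T)-92).tolist()+(92*np.sin(3*(a-p[2]))/3).tolist())(np.arctan2(X[:,1]-p[1],X[:,0]-p[0]))
    r=L(f,[*c0,0.9]);print(r.x,np.sqrt(np.mean(r.fun**2)))
E
```

```text
knob [671.6 178.6  91. ] [674.2 180.2  97. ] [670.4 176.8  97. ]
gear [574.2 101.7 102.4] [578.3 104.5 110. ] [573.2  99.9 110. ]
plate [580.6 105.8  52. ] [573.8  99.5  52. ]
[[662.1  66.4]
 [590.3   9. ]
 [504.6  41.4]
 [488.5 135.2]
 [561.9 193.1]]
[[589.8  11.4]
 [661.5  68.1]
 [561.2 194.6]
 [486.7 137.6]
 [498.7  42. ]]
[575.8 100.6   0.7] 1.0579281421120046
[573.9 102.2   0.7] 1.9183115344458102
```

```bash
python3 -m inch '[{"gripper":1,"translation":[0,0,0.3],"dr":[0,0,-0.8]},{"gripper":1,"translation":[0,0,0.3],"dr":[0,0,-0.8]},{"gripper":1,"translation":[0,0,0.3],"dr":[0,0,-0.8]},{"gripper":1,"translation":[0,0,0],"dr":[0,0,-0.88]},{"gripper":1,"translation":[0,0,0],"dr":[0,0,0]}]' 20
cat >> h.py <<'E'
AX=np.array([575,101.3]);TH=0.675
def go(r=125,off=52.5,th=TH,ztip=None):
    s=ctrl.state();p=s["position"];R=__import__("scipy.spatial.transform",fromlist=["Rotation"]).Rotation.from_euler("xyz",s["orientation"]).as_matrix()
    e=np.array([np.cos(th),np.sin(th)]);t=np.array([-e[1],e[0]])
    g=np.array([*(AX+r*e-off*t),p[2] if ztip is None else ztip+11])
    print("pos",np.round(p,1),"rpy",np.round(s["orientation"],4),"F",np.round(s["contact_force"],1),"goal",np.round(g,1),"tool units",np.round(R.T@(g-p)/40,3),"q",np.round(s["joint_pos"],2),"t",round(s["time_s"],2))
E
python3 - <<'E'
from h import *
go(ztip=170)
for n,uv in(("can",(222,131)),("bottle cap",(130,175))): print(n,plane("top",uv,100 if n=="can" else 190))
E
```

```text
time_s: 0.52
position: [236.4, -577.6, 212.4]
orientation: [-3.139, -0.001, 0.677]
contact_force: [0.4, 0.2, 0.1]
gripper_width: 88.1
grip_force: 0.0
pos [ 236.4 -577.6  212.4] rpy [-3.139e+00 -9.000e-04  6.770e-01] F [0.4 0.2 0.1] goal [705.4 138.4 181. ] tool units [20.352 -6.607  0.82 ] q [ 1.26  0.74 -0.27  1.6   0.24  0.84 -0.  ] t 0.52
can [803.75752916 172.30068148 100.        ]
bottle cap [636.65998571 416.13442318 190.        ]
```

```bash
python3 -m inch '[{"gripper":1,"translation":[0.4,-0.13,0],"dr":[0,0,0]},{"gripper":1,"translation":[0.8,-0.26,0],"dr":[0,0,0]},{"gripper":1,"translation":[0.8,-0.26,0],"dr":[0,0,0]},{"gripper":1,"translation":[0.8,-0.26,0],"dr":[0,0,0]},{"gripper":1,"translation":[0.8,-0.26,0],"dr":[0,0,0]},{"gripper":1,"translation":[0.8,-0.26,0],"dr":[0,0,0]},{"gripper":1,"translation":[0.8,-0.26,0],"dr":[0,0,0]},{"gripper":1,"translation":[0.8,-0.26,0],"dr":[0,0,0]},{"gripper":1,"translation":[0.8,-0.26,0],"dr":[0,0,0]},{"gripper":1,"translation":[0.8,-0.26,0],"dr":[0,0,0]}]'
python3 -c "
from h import *
go(ztip=170)"
```

```text
time_s: 1.35
position: [413.4, -310.0, 214.1]
orientation: [3.141, -0.0, 0.672]
contact_force: [1.2, 0.5, -0.1]
gripper_width: 88.0
grip_force: 0.0
pos [ 413.4 -310.   214.1] rpy [ 3.1408e+00 -3.0000e-04  6.7240e-01] F [ 1.2  0.5 -0.1] goal [705.4 138.4 181. ] tool units [12.692 -4.224  0.827] q [ 0.69  0.6  -0.22  1.93  0.21  0.63 -0.56] t 1.35
```

```bash
python3 -m inch '[{"gripper":1,"translation":[0.8,-0.26,0],"dr":[0,0,0]},{"gripper":1,"translation":[0.8,-0.26,0],"dr":[0,0,0]},{"gripper":1,"translation":[0.8,-0.26,0],"dr":[0,0,0]},{"gripper":1,"translation":[0.8,-0.26,0],"dr":[0,0,0]},{"gripper":1,"translation":[0.8,-0.26,0],"dr":[0,0,0]},{"gripper":1,"translation":[0.8,-0.26,0],"dr":[0,0,0]},{"gripper":1,"translation":[0.8,-0.26,0],"dr":[0,0,0]},{"gripper":1,"translation":[0.8,-0.26,0],"dr":[0,0,0]},{"gripper":1,"translation":[0.8,-0.26,0],"dr":[0,0,0]},{"gripper":1,"translation":[0.8,-0.26,0],"dr":[0,0,0]}]'
python3 -m inch '[{"gripper":1,"translation":[0.8,-0.26,0],"dr":[0,0,0]},{"gripper":1,"translation":[0.8,-0.26,0.2],"dr":[0,0,0]},{"gripper":1,"translation":[0.8,-0.26,0.4],"dr":[0,0,0]},{"gripper":1,"translation":[0.8,-0.26,0.2],"dr":[0,0,0]},{"gripper":1,"translation":[0.5,-0.26,0],"dr":[0,0,0]},{"gripper":1,"translation":[0,0,0],"dr":[0,0,0]},{"gripper":1,"translation":[0,0,0],"dr":[0,0,0]},{"gripper":1,"translation":[0,0,0],"dr":[0,0,0]}]'
python3 -c "
from h import *
go(ztip=130)"
```

```text
time_s: 2.18
position: [598.2, -28.4, 214.1]
orientation: [3.141, -0.0, 0.673]
contact_force: [0.2, -0.3, 0.7]
gripper_width: 88.3
grip_force: 0.0
time_s: 2.85
position: [680.2, 101.8, 181.8]
orientation: [3.141, 0.001, 0.673]
contact_force: [-0.2, -0.7, -0.1]
gripper_width: 88.0
grip_force: 0.0
pos [680.2 101.8 181.8] rpy [3.1405e+00 1.0000e-03 6.7320e-01] F [-0.2 -0.7 -0.1] goal [705.4 138.4 141. ] tool units [ 1.064 -0.325  1.019] q [-0.15  0.85 -0.13  1.42  0.13  0.88 -1.22] t 2.85
```

```bash
python3 -m inch '[{"gripper":1,"translation":[0.5,-0.16,0],"dr":[0,0,0]},{"gripper":1,"translation":[0.56,-0.16,0],"dr":[0,0,0]},{"gripper":1,"translation":[0,0,0.5],"dr":[0,0,0]},{"gripper":1,"translation":[0,0,0.5],"dr":[0,0,0]},{"gripper":1,"translation":[0,0,0.2],"dr":[0,0,0]},{"gripper":1,"translation":[0,0,0],"dr":[0,0,0]},{"gripper":1,"translation":[0,0,0],"dr":[0,0,0]}]'
python3 - <<'E'
from h import *
import cv2
go(ztip=100)
a=ctrl.get_image("scene")[190:340,280:410];b=ctrl.get_image("top")[120:240,180:290]
a=cv2.resize(a,None,fx=4,fy=4,interpolation=cv2.INTER_CUBIC);b=cv2.resize(b,(275,300),interpolation=cv2.INTER_CUBIC)
o=np.zeros((600,795,3),np.uint8);o[:,:520]=a;o[:300,520:]=b
cv2.imwrite("pics/c2.png",cv2.cvtColor(np.clip(o*1.6,0,255).astype(np.uint8),cv2.COLOR_RGB2BGR))
E
```

```text
time_s: 3.43
position: [705.5, 137.8, 134.1]
orientation: [3.141, 0.001, 0.673]
contact_force: [-1.4, -0.2, 0.1]
gripper_width: 88.1
grip_force: 0.0
pos [705.5 137.8 134.1] rpy [3.1409e+00 8.0000e-04 6.7290e-01] F [-1.4 -0.2  0.1] goal [705.4 138.4 111. ] tool units [ 0.008 -0.014  0.576] q [-0.2   0.95 -0.12  1.34  0.13  0.87 -1.25] t 3.43
```

View pics/c2.png

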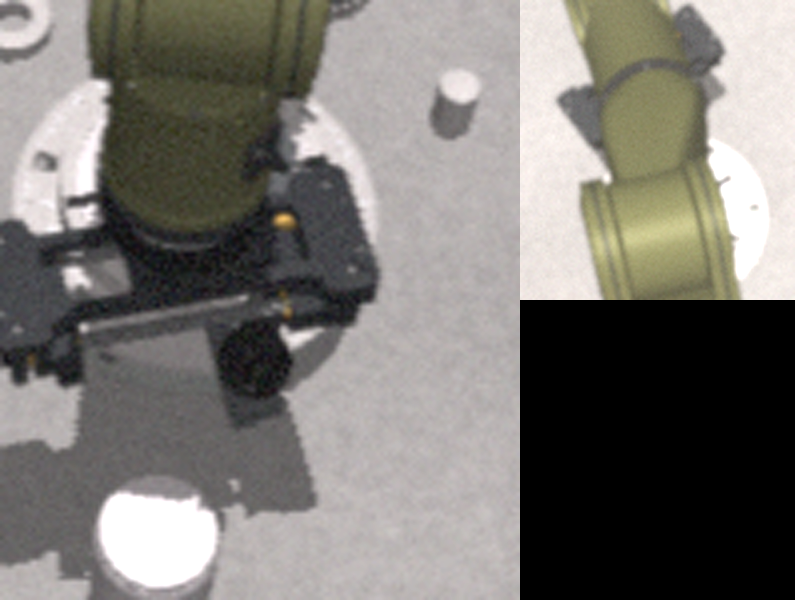

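```bash
cat >> h.py <<'E'
def proj(n,X):
    p,E=P(n);c=E[:3,:3].T@(np.array(X)-E[:3,3]);return np.array([p["fx"]*c[0]/c[2]+p["cx"],p["fy"]*c[1]/c[2]+p["cy"]])
E
python3 - <<'E'
from h import *
y=np.array([np.sin(.673),-np.cos(.673)]);x=np.array([y[1]*-1,y[0]]);x=np.array([np.cos(.673),np.sin(.673)])
for nm,d in(("inner-",-44),("mid-",-52.5),("outer-",-61.5),("inner+",44),("outer+",61.5)):
  for ex in(-9,9):
    q=np.array([705.5,137.8])+d*y+ex*x
    print(nm,ex,[(np.round((proj("scene",[*q,z])-[280,190])*4)).astype(int).tolist() for z in(123,187)])
E
```

```text
inner- -9 [[238, 322], [249, 263]]
inner- 9 [[246, 352], [258, 295]]
mid- -9 [[253, 319], [265, 260]]
mid- 9 [[262, 350], [275, 292]]
outer- -9 [[270, 316], [283, 257]]
outer- 9 [[279, 347], [293, 289]]
inner+ -9 [[75, 351], [77, 294]]
inner+ 9 [[82, 382], [85, 325]]
outer+ -9 [[42, 357], [43, 300]]
outer+ 9 [[49, 388], [50, 332]]
```

The left finger's tip at crop (70,375) matches the geometry, so the other tip is over the knob at crop (255,355). Next I descend.

```bash
python3 -m inch '[{"gripper":1,"translation":[0,-0.02,0.2],"dr":[0,0,0]},{"gripper":1,"translation":[0,0,0.2],"dr":[0,0,0]},{"gripper":1,"translation":[0,0,0.2],"dr":[0,0,0]},{"gripper":1,"translation":[0,0,0],"dr":[0,0,0]},{"gripper":1,"translation":[0,0,0],"dr":[0,0,0]}]'
python3 -m inch '[{"gripper":1,"translation":[0,0,0.1],"dr":[0,0,0]},{"gripper":1,"translation":[0,0,0.1],"dr":[0,0,0]},{"gripper":1,"translation":[0,0,0],"dr":[0,0,0]},{"gripper":1,"translation":[0,0,0],"dr":[0,0,0]}]'
```

```text
time_s: 3.95
position: [704.3, 140.0, 108.6]
orientation: [-3.141, 0.002, 0.675]
contact_force: [0.4, 0.3, 0.3]
gripper_width: 88.3
grip_force: 0.0
time_s: 4.28
position: [705.7, 140.3, 102.6]
orientation: [3.141, -0.002, 0.675]
contact_force: [-1.0, 0.6, 5.0]
gripper_width: 88.4
grip_force: 2.9
```

```bash
python3 -m inch '[{"gripper":1,"translation":[0,0,0.1],"dr":[0,0,0]},{"gripper":1,"translation":[0,0,0.1],"dr":[0,0,0]},{"gripper":1,"translation":[0,0,0.05],"dr":[0,0,0]},{"gripper":1,"translation":[0,0,0],"dr":[0,0,0]},{"gripper":1,"translation":[0,0,0],"dr":[0,0,0]}]'
```

```text
time_s: 4.7
position: [705.8, 140.4, 93.3]
orientation: [3.141, -0.002, 0.675]
contact_force: [-1.4, -0.5, 8.0]
gripper_width: 88.1
grip_force: 4.2
```

```bash
python3 -m inch '[{"gripper":1,"translation":[0,0,0.05],"dr":[0,0,0]},{"gripper":1,"translation":[0,0,0],"dr":[0,0,0]},{"gripper":1,"translation":[0,0,0],"dr":[0,0,0]}]'
```

```text
time_s: 4.95
position: [705.8, 140.4, 91.5]
orientation: [3.141, -0.002, 0.675]
contact_force: [-1.5, 0.4, 8.4]
gripper_width: 88.1
grip_force: 4.4
```

```bash
python3 -m inch '[{"gripper":1,"translation":[0,0,0.02],"dr":[0,0,0]},{"gripper":1,"translation":[0.05,-0.138,0],"dr":[0,0,-0.5]},{"gripper":1,"translation":[0.05,-0.138,0],"dr":[0,0,-0.5]},{"gripper":1,"translation":[0.05,-0.138,0],"dr":[0,0,-0.5]},{"gripper":1,"translation":[0.05,-0.138,0],"dr":[0,0,-0.5]},{"gripper":1,"translation":[0.05,-0.138,0],"dr":[0,0,-0.5]},{"gripper":1,"translation":[0.05,-0.138,0],"dr":[0,0,-0.5]},{"gripper":1,"translation":[0,0,0],"dr":[0,0,0]}]'
python3 -c "
from h import *
go(th=TH+np.radians(15),ztip=80)"
```

```text
time_s: 5.62
position: [691.3, 173.0, 91.4]
orientation: [3.139, -0.003, 0.939]
contact_force: [-1.2, -0.6, 12.4]
gripper_width: 88.2
grip_force: 5.8
pos [691.3 173.   91.4] rpy [ 3.1394e+00 -3.0000e-03  9.3950e-01] F [-1.2 -0.6 12.4] goal [691.3 170.9  91. ] tool units [-0.043  0.031  0.011] q [-0.22  0.99 -0.18  1.38  0.21  0.78 -1.11] t 5.62
```

```bash
python3 -m inch '[{"gripper":1,"translation":[0.045,-0.138,0],"dr":[0,0,-0.5]},{"gripper":1,"translation":[0.045,-0.138,0],"dr":[0,0,-0.5]},{"gripper":1,"translation":[0.045,-0.138,0],"dr":[0,0,-0.5]},{"gripper":1,"translation":[0.045,-0.138,0],"dr":[0,0,-0.5]},{"gripper":1,"translation":[0.045,-0.138,0],"dr":[0,0,-0.5]},{"gripper":1,"translation":[0.045,-0.138,0],"dr":[0,0,-0.5]},{"gripper":1,"translation":[0,0,0],"dr":[0,0,0]}]'
python3 - <<'E'
from h import *
import cv2
go(th=TH+np.radians(30),ztip=80)
a=ctrl.get_image("scene")[190:340,280:410];b=ctrl.get_image("top")[120:240,180:290]
a=cv2.resize(a,None,fx=4,fy=4,interpolation=cv2.INTER_CUBIC);b=cv2.resize(b,(275,300),interpolation=cv2.INTER_CUBIC)
o=np.zeros((600,795,3),np.uint8);o[:,:520]=a;o[:300,520:]=b
cv2.imwrite("pics/c3.png",cv2.cvtColor(np.clip(o*1.6,0,255).astype(np.uint8),cv2.COLOR_RGB2BGR))
E
```

```text
time_s: 6.2
position: [668.6, 200.6, 91.5]
orientation: [3.138, -0.006, 1.201]
contact_force: [-0.0, 1.2, 10.4]
gripper_width: 88.0
grip_force: 5.2
pos [668.6 200.6  91.5] rpy [ 3.1383 -0.0057  1.2015] F [-0.   1.2 10.4] goal [669.4 198.6  91. ] tool units [-0.039  0.036  0.013] q [-0.24  0.98 -0.24  1.43  0.29  0.76 -0.96] t 6.2
```

View pics/c3.png

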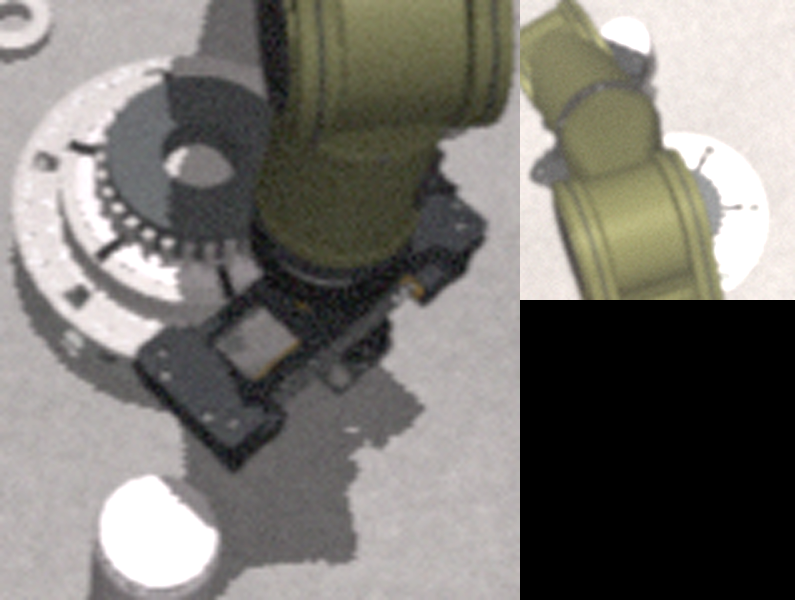

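The picture shows the table has turned: the slots moved and the knob is under the finger at crop (360,370). I'll measure the angle from the slots.

```bash
cat >> h.py <<'E'
def slots(S,off,z=78):
    c=proj("scene",[0,0,0])*0
    out=[]
    for u,v in S:
        q=plane("scene",(off[0]+u/4,off[1]+v/4),z)[:2]-[574.5,102.5]
        out.append((round(float(np.degrees(np.arctan2(q[1],q[0]))),1),round(float(np.hypot(*q)),1)))
    return out
E
python3 - <<'E'
from h import *
print(slots([(153,223),(122,321),(204,398),(320,378),(352,281),(272,200)],(270,160)))
print(slots([(85,148),(110,248),(225,280),(155,73)],(280,190)))
E
```

```text
[(-111.0, 71.5), (-50.6, 68.5), (8.7, 68.0), (67.9, 68.0), (128.1, 68.7), (-171.8, 74.0)]
[(-81.3, 68.2), (-21.4, 68.6), (38.0, 66.9), (-136.5, 78.2)]
```

```bash
python3 -m inch '[{"gripper":1,"translation":[0.045,-0.138,0],"dr":[0,0,-0.5]},{"gripper":1,"translation":[0.045,-0.138,0],"dr":[0,0,-0.5]},{"gripper":1,"translation":[0.045,-0.138,0],"dr":[0,0,-0.5]},{"gripper":1,"translation":[0.045,-0.138,0],"dr":[0,0,-0.5]},{"gripper":1,"translation":[0.045,-0.138,0],"dr":[0,0,-0.5]},{"gripper":1,"translation":[0.045,-0.138,0],"dr":[0,0,-0.5]},{"gripper":1,"translation":[0,0,0],"dr":[0,0,0]}]'
python3 -m inch '[{"gripper":1,"translation":[0.045,-0.138,0],"dr":[0,0,-0.5]},{"gripper":1,"translation":[0.045,-0.138,0],"dr":[0,0,-0.5]},{"gripper":1,"translation":[0.045,-0.138,0],"dr":[0,0,-0.5]},{"gripper":1,"translation":[0.045,-0.138,0],"dr":[0,0,-0.5]},{"gripper":1,"translation":[0.045,-0.138,0],"dr":[0,0,-0.5]},{"gripper":1,"translation":[0.0225,-0.069,0],"dr":[0,0,-0.25]},{"gripper":1,"translation":[0,0,0],"dr":[0,0,0]},{"gripper":1,"translation":[0,0,0],"dr":[0,0,0]}]'
python3 - <<'E'
from h import *
import cv2
go(th=TH+np.radians(60),ztip=80)
a=ctrl.get_image("scene")[190:340,280:410]
a=cv2.resize(a,None,fx=4,fy=4,interpolation=cv2.INTER_CUBIC)
cv2.imwrite("pics/c4.png",cv2.cvtColor(np.clip(a*1.6,0,255).astype(np.uint8),cv2.COLOR_RGB2BGR))
E
```

```text
time_s: 6.88
position: [639.3, 221.2, 91.6]
orientation: [3.137, -0.007, 1.464]
contact_force: [0.1, 5.0, 8.9]
gripper_width: 88.0
grip_force: 5.0
time_s: 7.55
position: [608.8, 232.3, 91.7]
orientation: [3.136, -0.008, 1.701]
contact_force: [-2.0, 6.1, 10.0]
gripper_width: 88.4
grip_force: 5.5
pos [608.8 232.3  91.7] rpy [ 3.1361 -0.0078  1.7015] F [-2.   6.1 10. ] goal [608.  232.8  91. ] tool units [ 0.014 -0.017  0.016] q [-0.25  0.94 -0.35  1.59  0.45  0.68 -0.68] t 7.55
```

View pics/c4.png

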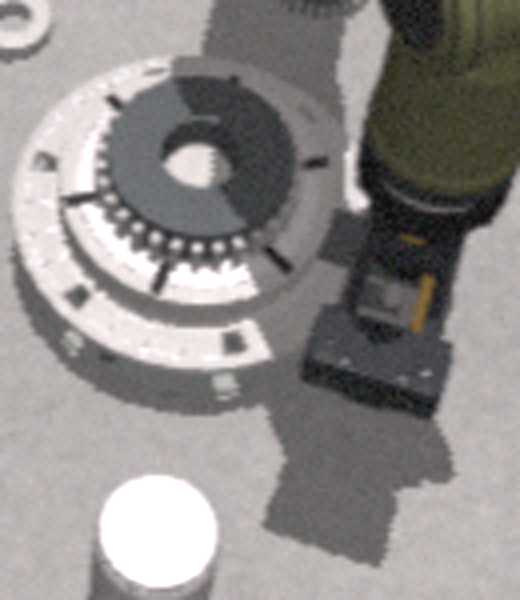

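The slots are at (114,102), (80,199), (162,276), (277,259) and (315,162), almost exactly the original pattern, so the turn is close to 60°. The small dark gear at the upper edge hasn't moved.

```bash
python3 - <<'E'
from h import *
print(slots([(114,102),(80,199),(162,276),(277,259),(315,162)],(280,190)))
import cv2
a=cv2.imread("pics/scene0.png")[190:340,280:410].astype(int)
E
```

```text
[(-111.8, 71.6), (-51.9, 69.3), (7.5, 67.2), (66.4, 67.3), (127.3, 70.2)]
```

```bash
python3 -m inch '[{"gripper":1,"translation":[0.04,-0.055,0],"dr":[0,0,-0.22]},{"gripper":1,"translation":[0,0,0],"dr":[0,0,0]},{"gripper":1,"translation":[0,0,0],"dr":[0,0,0]},{"gripper":1,"translation":[0,0,0],"dr":[0,0,0]}]'
python3 -m inch '[{"gripper":1,"translation":[0,0,-0.06],"dr":[0,0,0]},{"gripper":1,"translation":[0,0,-0.06],"dr":[0,0,0]},{"gripper":1,"translation":[0,0,-0.05],"dr":[0,0,0]},{"gripper":1,"translation":[0,0,0],"dr":[0,0,0]},{"gripper":1,"translation":[0,0,0],"dr":[0,0,0]},{"gripper":1,"translation":[0,0,0],"dr":[0,0,0]}]'
```

```text
time_s: 7.93
position: [606.9, 233.0, 91.7]
orientation: [3.135, -0.007, 1.72]
contact_force: [0.3, 5.3, 11.2]
gripper_width: 88.1
grip_force: 5.5
time_s: 8.43
position: [606.8, 233.0, 97.9]
orientation: [3.136, -0.007, 1.72]
contact_force: [0.5, 5.9, 7.5]
gripper_width: 88.3
grip_force: 3.6
```

The plunger is still pushing 7.5 N at 6.5 mm above the stop, which is above the rubbing height, so the pin is entering the hole. I'll relieve the radial load and lift off.

```bash
python3 -m inch '[{"gripper":1,"translation":[0.06,0,-0.05],"dr":[0,0,0]},{"gripper":1,"translation":[0.03,0,-0.05],"dr":[0,0,0]},{"gripper":1,"translation":[0,0,-0.05],"dr":[0,0,0]},{"gripper":1,"translation":[0,0,0],"dr":[0,0,0]},{"gripper":1,"translation":[0,0,0],"dr":[0,0,0]}]'
python3 -m inch '[{"gripper":1,"translation":[0,0,-0.1],"dr":[0,0,0]},{"gripper":1,"translation":[0,0,-0.1],"dr":[0,0,0]},{"gripper":1,"translation":[0,0,-0.5],"dr":[0,0,0]},{"gripper":1,"translation":[0,0,-0.8],"dr":[0,0,0]},{"gripper":1,"translation":[0,0,-0.8],"dr":[0,0,0]},{"gripper":1,"translation":[0,0.5,-0.5],"dr":[0,0,0]},{"gripper":1,"translation":[0,0.8,0],"dr":[0,0,0]},{"gripper":1,"translation":[0,0.8,0],"dr":[0,0,0]},{"gripper":1,"translation":[0,0,0],"dr":[0,0,0]},{"gripper":1,"translation":[0,0,0],"dr":[0,0,0]}]'
python3 - <<'E'
from h import *
import cv2
a=ctrl.get_image("scene")[190:340,280:410]
a=cv2.resize(a,None,fx=4,fy=4,interpolation=cv2.INTER_CUBIC)
cv2.imwrite("pics/c5.png",cv2.cvtColor(np.clip(a*1.6,0,255).astype(np.uint8),cv2.COLOR_RGB2BGR))
for d in(58,59,60,61,62):
  t=TH+np.radians(d)
  print(d,[(np.round((proj("scene",[574.5+125*np.cos(t),102.5+125*np.sin(t),z])-[280,190])*4)).astype(int).tolist() for z in(87,97)])
E
```

```text
time_s: 8.85
position: [606.5, 233.0, 103.3]
orientation: [3.137, -0.002, 1.719]
contact_force: [2.0, 0.1, 5.6]
gripper_width: 87.8
grip_force: 2.8
time_s: 9.68
position: [688.2, 243.6, 212.5]
orientation: [-3.14, 0.001, 1.718]
contact_force: [-0.9, 0.0, -0.2]
gripper_width: 87.9
grip_force: 0.0
58 [[410, 239], [413, 230]]
59 [[411, 235], [414, 227]]
60 [[412, 232], [415, 223]]
61 [[413, 229], [416, 220]]
62 [[414, 226], [417, 217]]
```

View pics/c5.png

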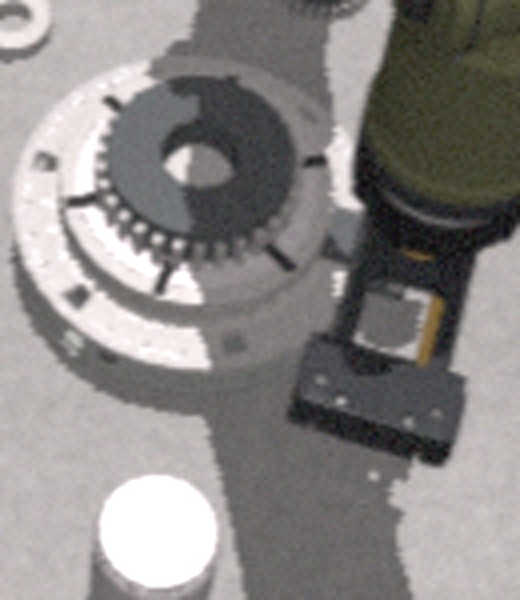

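The slots are still in the 60° pattern, but the hand hides the knob. I'll move away and check.

```bash
python3 -m inch '[{"gripper":1,"translation":[-0.5,0,-0.3],"dr":[0,0,0]},{"gripper":1,"translation":[-0.9,0,0],"dr":[0,0,0]},{"gripper":1,"translation":[-0.9,0,0],"dr":[0,0,0]},{"gripper":1,"translation":[-0.9,0,0],"dr":[0,0,0]},{"gripper":1,"translation":[-0.9,0,0],"dr":[0,0,0]},{"gripper":1,"translation":[-0.9,0,0],"dr":[0,0,0]},{"gripper":1,"translation":[-0.9,0,0],"dr":[0,0,0]},{"gripper":1,"translation":[-0.9,0,0],"dr":[0,0,0]},{"gripper":1,"translation":[-0.9,0,0],"dr":[0,0,0]},{"gripper":1,"translation":[-0.9,0,0],"dr":[0,0,0]}]'
python3 -m inch '[{"gripper":1,"translation":[-0.8,0,0],"dr":[0,0,0]},{"gripper":1,"translation":[-0.5,0,0],"dr":[0,0,0]},{"gripper":1,"translation":[0,0,0],"dr":[0,0,0]},{"gripper":1,"translation":[0,0,0],"dr":[0,0,0]}]'
python3 - <<'E'
from h import *
import cv2
a=ctrl.get_image("scene")[190:340,280:410];b=ctrl.get_image("top")[120:240,180:290]
a=cv2.resize(a,None,fx=4,fy=4,interpolation=cv2.INTER_CUBIC);b=cv2.resize(b,(275,300),interpolation=cv2.INTER_CUBIC)
o=np.zeros((600,795,3),np.uint8);o[:,:520]=a;o[:300,520:]=b
cv2.imwrite("pics/c6.png",cv2.cvtColor(np.clip(o*1.6,0,255).astype(np.uint8),cv2.COLOR_RGB2BGR))
E
```

```text
time_s: 10.57
position: [737.1, -96.9, 225.7]
orientation: [-3.139, -0.0, 1.721]
contact_force: [0.8, 0.4, -0.4]
gripper_width: 88.0
grip_force: 0.0
time_s: 10.9
position: [745.1, -148.1, 225.3]
orientation: [-3.14, -0.0, 1.718]
contact_force: [-0.5, 1.0, 0.2]
gripper_width: 88.2
grip_force: 0.0
```

View pics/c6.png

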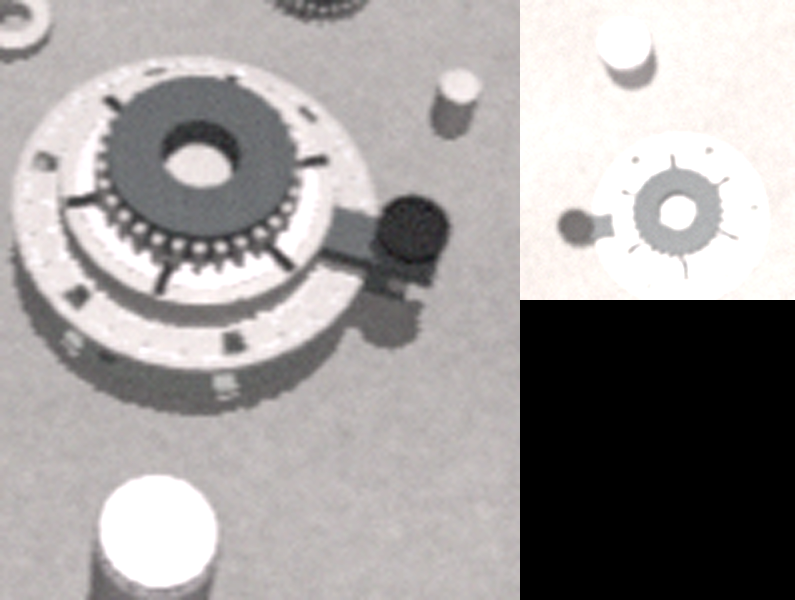

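The knob is at scene crop (413,229) and top crop (577,227). The ring gear is seated on its boss. Next I triangulate the knob's height and compare it with the start value of 91.0.

```bash
python3 - <<'E'
from h import *
k=tri((280+413/4,190+229/4),(180+57/2.5,120+227/2.5));print(k)
g=tri((330.4,229.2),(242.9,204.3))
k0=np.array([671.6,178.6]);c=np.array([574.5,102])
print(np.degrees(np.arctan2(*(k[:2]-c)[::-1])-np.arctan2(*(k0-c)[::-1])),np.hypot(*(k[:2]-c)))
print(slots([(113,103),(80,201),(162,277),(278,258),(316,161)],(280,190)))
# dark-knob centroid by image code, same at start and now
import cv2
for f,im,box in(("start",cv2.imread("pics/scene0.png"),(265,300,325,365)),("now",cv2.cvtColor(ctrl.get_image("scene"),cv2.COLOR_RGB2BGR),(230,265,365,400))):
    s=im[box[0]:box[1],box[2]:box[3]].max(2);m=(s<38).astype(np.uint8)
    n,l,st,ce=cv2.connectedComponentsWithStats(m);i=1+st[1:,4].argmax();print(f,ce[i]+[box[2],box[0]],st[i])
b=cv2.cvtColor(ctrl.get_image("scene"),cv2.COLOR_RGB2BGR)
E
```

```text
[554.48691435 223.82957898  87.58266629]
61.05961544256289 123.46242307396821
[(-111.0, 71.5), (-50.8, 69.6), (7.7, 67.8), (67.2, 67.2), (127.8, 71.0)]
start [342.75 280.8 ] [  9   7  19  22 220]
now [382.71219512 247.62439024] [  9  10  18  16 205]
```

Three checks agree:
- **Angle:** the slots show the table turned about 59.6°.
- **Plunger:** the finger felt the spring at 5.6 N up to full height, so the pin is in the hole rather than rubbing under the plate.
- **Ring gear:** it is seated on its boss.

Handing in.

```bash
python3 -c "
from station import ctrl
print(ctrl.close_job())"
```

```text
the job is handed in; nothing more can be done
None
```

The job is handed in, verdict not shown: the table turned about 60° anticlockwise, the spring force shows the plunger up in the next hole, the ring gear is seated on its boss, and the arm is clear of the table.

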